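Pin the crank wheel of the leather roller with a linch pin

ROBOT

A 7-joint arm with a two-finger parallel gripper is mounted at the origin on the work surface. World frame = base frame: x ahead of the robot, y to its left, z up, the work surface at z = 0. Lengths are in m, angles in rad, forces in N, time in s.
With the tool pointing down it reaches from about 0.425 to 0.95 m from the base axis. Payload 16.7 kg.
Tool frame: the origin (TCP) lies midway between the tips of the shut fingers; the grasp point (between the pads) lies 19 mm behind it; z points along the fingers, x is the direction in which the jaws open and shut, and the axes are right-handed (so a half turn about z gives the same grasp; the last joint's range is limited). The gripper opens to 94 mm and grips with 3 to 60 N. Pads are 16 mm wide; open, the fingers measure 119 mm over their backs; the gripper's body (75 mm by 177 mm) begins 78 mm behind the grasp point.
Start: joints at [-1.276, 0.426, 0.074, 1.606, -0.034, 1.111, -0.067], TCP at [0.29, 0.609, 0.205] pointing down, gripper open.
Joint ranges: [-2.85, 2.85], [-0.5, 2.14], [-1.23, 1.37], [0.21, 2.46], [-1.02, 4.16], [0.16, 2.05], [-2.73, 2.73]. Speed limits (rad/s): [1.89, 1.89, 2.39, 2.39, 3.01, 3.01, 3.01].

INTERFACE

Orientations are given as a unit quaternion [x, y, z, w].
In Python, from rig import arm gives the robot as it stands.
- The arm moves only by the tool move_arm, never from a script. Its arguments are lists of equal length, an entry for each row: "jaw": the opening, from 0 (shut) to 1 (fully open); "dp": the shift along the tool's x, y, z in mm, a list of three; "dr": the turn, a rotation vector about the tool's x, y, z in degrees, a list of three. In form: {"jaw": [jaw, ...], "dp": [[dx, dy, dz], ...], "dr": [[rx, ry, rz], ...]}. A call has 1 to 20 rows; each row is the pose to reach, as a shift and turn from the pose commanded when the call began, along the tool's axes at that moment; what a row does not reach only later rows make up. A row lasts 1/12 s, in which the tool goes at most 41.7 mm and 7.16 degrees, less where a joint would pass 70% of its speed; a pose out of reach is approached as far as the arm can. A call with a gripper value outside its range is refused whole. The fingers move at their own pace and stop on an object; "squeeze" is the grip in N (left out, the last holds). Time passes only in rows, so rows that repeat a pose let the fingers close. It gives the time, the measured TCP pose, the force and the opening at its end, in the units of the state.
- arm.get_obs(): the state, without advancing time (a new reading comes with each control period).
- arm.read_camera(name): name is "scene" or "top"; returns (picture, depth): 384x512x3 uint8, red, green, blue; 384x512 float32, m along the optical axis (not along the pixel's ray), 0 where there is no reading.
- arm.camera_info(name): a dict with "fx", "fy", "cx", "cy" (pixels), "distortion" ([k1, k2, p1, p2, k3] as OpenCV has them; the pictures are not rectified), "position" and "rotation" of the camera in the world. Camera axes: x right, y up, looking along -z (the intrinsics and any distortion apply to the point x, -y, -z); pixel columns grow to the right and rows downward; lengths in m; the calibration is good to about 2 mm. A picture is of the moment at which its call begins. camera_info takes no time and is no camera call.
- arm.job_done(): hands the job in, once; it reports no verdict.
The state is a dict: "time": time; "qpos": joint angles; "qd": joint speeds; "effort": joint torques, N m; "ee_pos": TCP position; "ee_rot": TCP orientation; "wrist_force": force on the tool from outside, world axes, zero at the start; "moment": the same for the moment, N m; "finger_gap": opening from 0.0 (shut) to 1.0 (fully open).
Only numpy, scipy, OpenCV 4.12 (cv2) and the standard library are available. Lean on these libraries where they do the work, as an engineer would, in place of code of your own. Each camera call takes 0.05 s, during which the arm holds its last target.

TASK

The crank wheel of the bench leather roller is only slipped onto its shaft: take the linch pin out of its wooden block, push it down through the cross hole in the shaft end, against the catch in the hole, until its head sits fully home on the shaft, with its open loop pointing out past the shaft end. Then swing the sprung loop down over the shaft end until it snaps shut below, and let go. Work gently: never bear on the roller, with the pin or with the hand, with more than about 3 kg (30 N), not even for an instant, and leave the other things on the bench where they are.

Things in the scene. Friction and masses are not known exactly. Their poses are not given: they have to be found in the camera images.
- pin_grip (a point): centre of the steel linch pin's grip tab: flat-sided, 12 mm wide in x, 16 mm in y, 26 mm tall, 23 mm above the underside of the head (z up). The pin starts upright in the hole of a wooden block. Its wire loop stands open, level, to -y of this frame. Grip the tab's two x faces from above, fingertips above the head so that the wire stays free
- pin_seat (a point): on the pin's axis, at the underside of its head, the face that must come down on the shaft's top; same axes as pin_grip
- loop_bight (a point): middle of the outer end of the pin's wire loop, 42 mm from its hinge. The hinge runs along x of the pin through its axis, 5 mm above the head's underside. 5 mm wire, legs 36 mm apart between centres
- loop (a joint): loop angle, rad: 0 = open, level, to -y of the pin; grows as it swings down; 1.4 = shut, along the shank. Over-centre spring: a push of about 4 N down on the outer end starts it; past 0.75 it snaps shut by itself. Pushing the outer end about 30 mm straight down, with the finger kept beyond the shaft end, brings it there
- hole_top (a point): middle of the range in which the upper mouth of the cross hole lies (11 mm hole straight down through the roller's square steel shaft end), on the shaft's top face, 132 mm above the bench. The shaft has end play along y of this frame: the hole is up to 10 mm from this point along y and must be found by feel or by eye. The free end is to -y; the finished pin's -y points that way
- spool_a: cone of brown thread, 52 mm wide, 85 mm tall, loose; leave alone
- spool_b: cone of pale thread, 52 mm wide, 85 mm tall, loose; leave alone
- mallet: hammer lying on the bench; leave alone
- awl: 150 mm awl with a wooden handle lying on the bench; leave alone
- glue: amber jar 52 mm wide, 100 mm tall; leave alone
- gauge: brass straight edge 120 x 30 x 8 mm lying on the bench; leave alone
- pin: the linch pin, about 150 g; origin at pin_seat, same axes as pin_grip. Below the tab: a square head 18 x 18 mm, 10 mm tall, then a round shank 9 mm thick, 46 mm long, its last 5 mm tapered to a 6 mm tip
- pinblock: wooden block 70 x 70 x 52 mm in which the pin stands, head on the block's top; origin under its centre. Fixed. A twin block with two short steel punches stands near it
- press: green leather roller, fixed; origin below hole_top, same axes. Shaft level, 24 x 24 mm, ends 14 mm from its hole; slides along y only under 12 N or more. To +y of hole_top: 36 mm hub from 22 mm, 100 mm wheel from 41 mm (top 170 mm above the bench), frame from 60 mm (192 mm tall). Half-way down the hole a sprung ball presses on the pin: pushing through takes 2 to 10 N; the pin stays where left
Not all that is in view belongs to the job. What is shaped like the pin but turquoise is not meant.

How it is judged:
On the way, in this order (a step that is already met when the one before it is completed fails the run):
1. the pin is through the cross hole with its head fully home on the shaft, the loop still open (x of pin_seat in the frame of hole_top between -0.003 and 0.003 m and y of pin_seat in the frame of hole_top between -0.013 and 0.013 m and z of pin_seat in the frame of hole_top between -0.002 and 0.002 m and angle between pin_seat's own z axis and vertical below 0.08 rad and value of joint loop below 0.5 rad), for 0.2 s.
2. the loop is snapped shut over the shaft end (x of pin_seat in the frame of hole_top between -0.003 and 0.003 m and y of pin_seat in the frame of hole_top between -0.013 and 0.013 m and z of pin_seat in the frame of hole_top between -0.002 and 0.002 m and angle between pin_seat's own z axis and vertical below 0.08 rad and value of joint loop above 1.3 rad and z of loop_bight in the frame of hole_top below -0.026 m and angle between the y axis of pin_seat and the y axis of hole_top, either way round below 0.35 rad and y of loop_bight in the frame of hole_top below 0.008 m), for 0.2 s.
At the end, for the whole second after the job is handed in: pin upright (0.08 rad) in the cross hole, head's underside within 2 mm of the shaft's top, 3 mm across and 13 mm along the shaft of hole_top; loop shut (above 1.3 rad) towards the shaft end (y axes within 0.35 rad), outer end 26 mm or more below the shaft's top and below y = 8 mm; pin at rest (all of step 2 and linear speed of pin below 0.02 m/s); the robot touches nothing.
It fails at once if the pin or its loop bears on the roller with more than 35 N (contact force between pin and press above 35 N).
It fails at once if the robot bears on the roller with more than 35 N (contact force between any of the arm, the fingers and press above 35 N).
It fails at once if another thing on the bench is displaced by more than 40 mm (distance of any of spool_a, spool_b, mallet, awl, glue, gauge from where it was at the start of the episode above 0.04 m).
It also fails if it takes over 69 s, if anything falls off the work surface, if the arm or the gripper's body presses on something with over 40 N, if the wrist force passes 120 N, or if a joint passes its speed limit or range.

## Working session

There is one attempt and no reset: what is moved stays moved. The work goes in short steps, Python scripts to look and compute and a tool call to move; the robot and the scene stay as the last step left them, time stands still between calls to the robot, and variables do not carry over. Pictures are saved under pics/ and viewed, and the job is handed in when it is done.

Besides the shell and the picture viewer there is one more tool, called as name(argument=value, ...) on one line, values as JSON. move_arm: Moves the arm, as the interface text tells. Its arguments: {"type":"object","properties":{"jaw":{"type":"array","items":{"type":"number"}},"dp":{"type":"array","items":{"type":"array","items":{"type":"number"}}},"dr":{"type":"array","items":{"type":"array","items":{"type":"number"}}},"squeeze":{"type":"number"}},"required":["jaw","dp","dr"]}

```bash
ls; mkdir -p pics
python3 - <<'E'
from rig import arm
import cv2, numpy as np
o=arm.get_obs(); print(o)
for n in ("scene","top"):
    im,d=arm.read_camera(n); np.savez(f"{n}0.npz",im=im,d=d)
    cv2.imwrite(f"pics/{n}0.png",cv2.resize(im[:,:,::-1],(800,600)))
    print(n,arm.camera_info(n))
E
```

```text
pics
{'time': 0.0, 'qpos': array([-1.27547566,  0.42669875,  0.07383032,  1.6066094 , -0.03407627,
        1.11079587, -0.06708896]), 'qd': array([ 0.0005119 , -0.00179875, -0.00315608, -0.00212996, -0.00131253,
        0.00042502,  0.00014835]), 'effort': array([-5.61130164e-04, -9.35831022e+01,  3.66629742e+00, -4.54196656e+01,
       -4.87909291e-02,  2.01773643e-02,  1.50216420e-04]), 'ee_pos': array([0.29028437, 0.60890745, 0.20479613]), 'ee_rot': array([ 8.45661783e-01,  5.33718799e-01, -5.00492770e-04,  3.76745839e-04]), 'wrist_force': array([-1.09920485, -0.59836152, -0.70123057]), 'moment': array([ 0.02206089, -0.00250835,  0.03168538]), 'finger_gap': 0.9978327900790585}
scene {'fx': 419.0163380248549, 'fy': 419.0163380248549, 'cx': 259.867895760371, 'cy': 193.4940107455173, 'distortion': array([0.01571257, 0.        , 0.        , 0.        , 0.        ]), 'position': array([ 1.05170801, -0.36190339,  0.7068947 ]), 'rotation': array([0.31518253, 0.19185947, 0.47592444, 0.79833943])}
top {'fx': 492.0613023725198, 'fy': 492.0613023725198, 'cx': 260.84410215737256, 'cy': 198.60933016866844, 'distortion': array([-0.10961038,  0.        ,  0.        ,  0.        ,  0.        ]), 'position': array([ 0.36931581, -0.08586554,  1.03982956]), 'rotation': array([-0.06974194,  0.07504697,  0.74131625, -0.66329045])}
```

View pics/scene0.png

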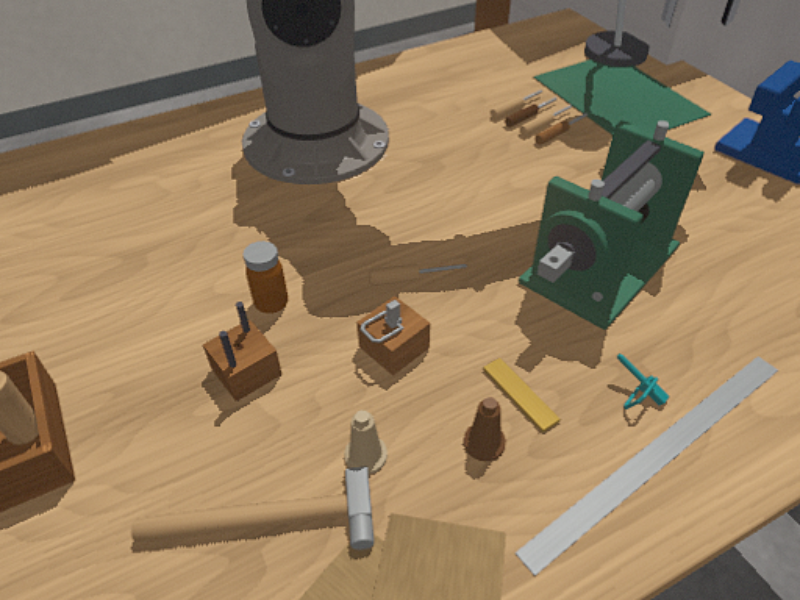

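View pics/top0.png

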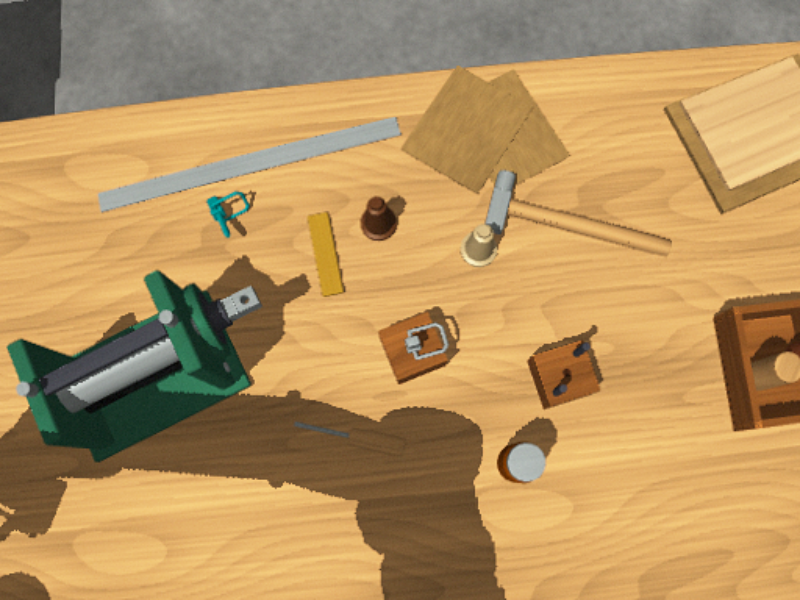

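The steel pin stands in its wooden block at scene (393,315) and top (415,342). The other candidates are the turquoise look-alike at top (230,210), which is excluded by its colour, and the twin block's punches at top (565,370), which have no loop. The shaft end with a visible hole is at top (243,300). I'll enlarge these to confirm.

```bash
cat > h.py <<'E'
import numpy as np, cv2
from scipy.spatial.transform import Rotation as R
def cam(info):
    K=np.array([[info['fx'],0,info['cx']],[0,info['fy'],info['cy']],[0,0,1]])
    return K,np.array(info['distortion']),np.array(info['position']),R.from_quat(info['rotation']).as_matrix()
def ray(info,uv):
    K,D,p,M=cam(info)
    n=cv2.undistortPoints(np.array(uv,float).reshape(-1,1,2),K,D).reshape(-1,2)
    return p,(M@np.c_[n[:,0],-n[:,1],-np.ones(len(n))].T).T   # unit depth
def at_z(info,uv,z):
    p,r=ray(info,uv); return p+r*((z-p[2])/r[:,2])[:,None]
def at_d(info,uv,d):
    p,r=ray(info,uv); return p+r*np.asarray(d).reshape(-1,1)
def proj(info,P):
    K,D,p,M=cam(info); c=(np.atleast_2d(P)-p)@M; c=c*[1,-1,-1]
    return cv2.projectPoints(c.reshape(-1,1,3),np.zeros(3),np.zeros(3),K,D)[0].reshape(-1,2)
def crop(im,u0,v0,w,h,s,name):
    c=cv2.resize(im[v0:v0+h,u0:u0+w,::-1],None,fx=s,fy=s,interpolation=cv2.INTER_CUBIC); cv2.imwrite(name,c)
E
python3 - <<'E'
from h import *
t=np.load('top0.npz')['im'];s=np.load('scene0.npz')['im']
a=np.hstack([t[190:250,235:295],t[165:225,120:180]])
crop(t,235,190,70,60,10,'pics/c1.png');crop(t,115,165,70,60,10,'pics/c2.png')
crop(s,220,180,70,60,10,'pics/c3.png');crop(s,325,130,70,60,10,'pics/c4.png')
for n in('1','3'):
  A=cv2.imread(f'pics/c{n}.png');B=cv2.imread(f'pics/c{int(n)+1}.png')
  cv2.imwrite(f'pics/cc{n}.png',cv2.resize(np.vstack([A,B]),(350*1,600)) if 0 else cv2.resize(np.hstack([A,B]),(800,343)))
E
```

```text
(no output)
```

View pics/c1.png

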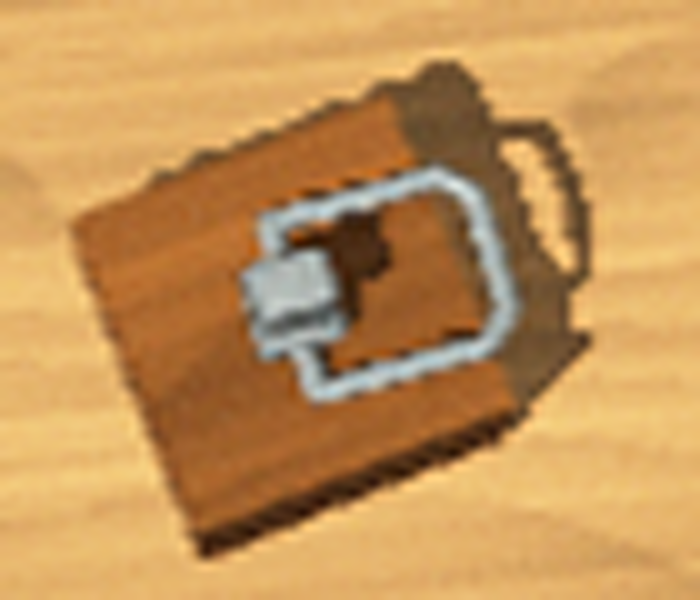

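View pics/c2.png

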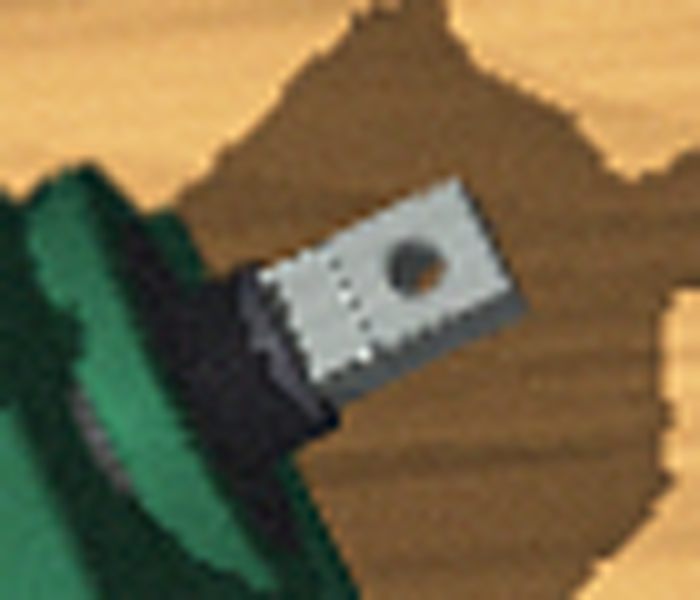

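View pics/c3.png

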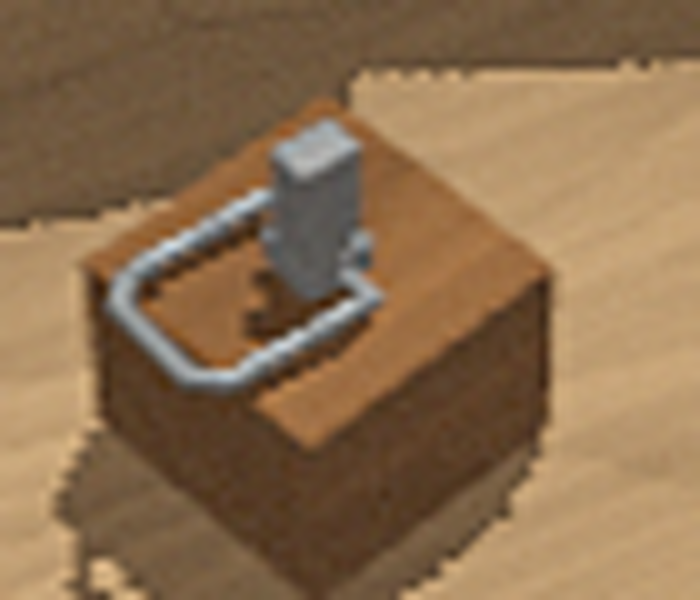

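View pics/c4.png

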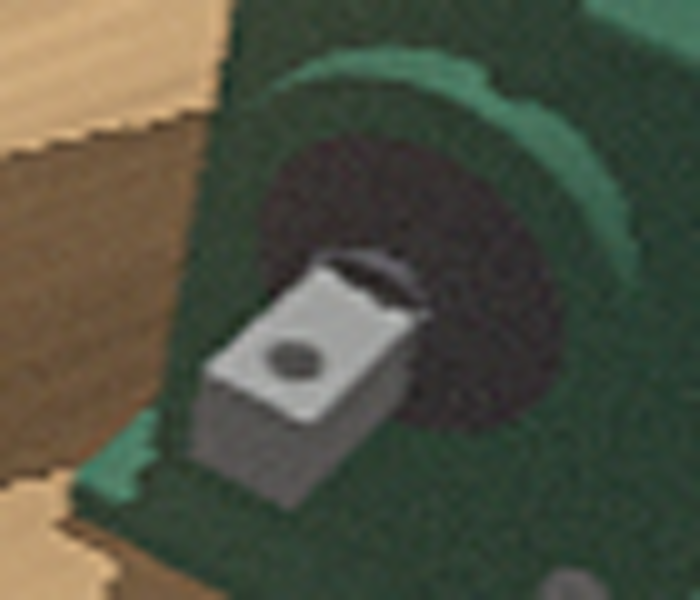

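```bash
cat > m.py <<'E'
from h import *
from rig import arm
T=arm.camera_info('top');S=arm.camera_info('scene')
f=lambda u0,v0,pts:(np.array(pts,float)+.5)/10-.5+[u0,v0]
np.set_printoptions(precision=4,suppress=True)
ang=lambda v:np.degrees(np.arctan2(v[1],v[0]))
tab=at_z(T,f(235,190,[(243,277),(322,250),(343,295),(260,325)]),.088)
print('tab top',tab.mean(0),[ang(tab[1]-tab[0]),ang(tab[2]-tab[3])],np.linalg.norm(np.diff(tab,axis=0),axis=1))
tabs=at_z(S,f(220,180,[(272,155),(332,122),(360,145),(300,178)]),.088)
print('tab top scene',tabs.mean(0),ang(tabs[1]-tabs[0]),np.linalg.norm(np.diff(tabs,axis=0),axis=1))
blk=at_z(T,f(235,190,[(75,225),(390,95),(200,548)]),.052)
print('blk',blk,ang(blk[1]-blk[0]),ang(blk[2]-blk[0]))
loop=at_z(T,f(235,190,[(268,213),(440,172),(515,310),(318,393),(500,345),(480,200)]),.057)
print('legs',ang(loop[1]-loop[0]),ang(loop[4]-loop[3]), loop)
sh=at_z(T,f(115,165,[(460,180),(522,290),(262,268),(318,382)]),.132)
print('shaft corners',sh,ang(sh[0]-sh[2]),ang(sh[1]-sh[3]),np.linalg.norm(sh[0]-sh[1]))
h=at_z(T,f(115,165,[(417,268)]),.132);print('hole top',h)
hs=at_z(S,f(325,130,[(295,361)]),.132);print('hole scene',hs)
shs=at_z(S,f(325,130,[(206,370),(308,423),(325,265),(415,312)]),.132)
print('shaft corners scene',shs,ang(shs[0]-shs[2]),ang(shs[1]-shs[3]))
# depth checks
for n,I in(('top',T),('scene',S)):
    d=np.load(n+'0.npz')['d']
    for nm,P in(('tab',tab.mean(0)),('shaft',sh.mean(0))):
        uv=np.round(proj(I,P)[0]).astype(int)
        print(n,nm,uv,at_d(I,[uv],[d[uv[1],uv[0]]]))
E
python3 m.py
```

```text
tab top [ 0.527  -0.1054  0.088 ] [np.float64(-77.25721555213296), np.float64(-76.28141257486632)] [0.0164 0.0098 0.0173]
tab top scene [ 0.5301 -0.1061  0.088 ] 98.9591348625022 [0.0151 0.0087 0.015 ]
blk [[ 0.5505 -0.0636  0.052 ]
 [ 0.5703 -0.1306  0.052 ]
 [ 0.482  -0.0818  0.052 ]] -73.56333830369007 -165.11801216526192
legs -82.76277870975336 -81.49056008517438 [[ 0.5477 -0.1029  0.057 ]
 [ 0.5523 -0.1386  0.057 ]
 [ 0.5224 -0.1503  0.057 ]
 [ 0.51   -0.1088  0.057 ]
 [ 0.5156 -0.1465  0.057 ]
 [ 0.5456 -0.146   0.057 ]]
shaft corners [[0.6099 0.0835 0.132 ]
 [0.5871 0.0731 0.132 ]
 [0.597  0.1225 0.132 ]
 [0.5737 0.1132 0.132 ]] -71.70961114938096 -71.43985653289131 0.02502276101035112
hole top [[0.5936 0.0928 0.132 ]]
hole scene [[0.5955 0.0936 0.132 ]]
shaft corners scene [[0.5891 0.0764 0.132 ]
 [0.6112 0.0849 0.132 ]
 [0.5751 0.1165 0.132 ]
 [0.5954 0.1237 0.132 ]] -70.78608937888204 -67.7824282005877
top tab [264 218] [[ 0.5273 -0.106   0.0882]]
top shaft [154 193] [[0.5906 0.0971 0.1335]]
scene tab [251 193] [[ 0.5269 -0.1047  0.0888]]
scene shaft [355 164] [[0.594  0.0966 0.1339]]
```

Confirmed: the c1 and c3 crops show the steel tab, head and open loop in the block. The c2 and c4 crops show the hole clearly, at top (156.7,191.8) and scene (354.5,166.1). Next is a helper that converts target poses into moves.

```bash
cat > g.py <<'E'
# usage: g.py x y z yawdeg [tilt about..]: move needed in tool axes (mm, deg)
import sys
from h import *
from rig import arm
np.set_printoptions(precision=2,suppress=True)
def tgt(yaw): return R.from_euler('z',yaw,degrees=True)*R.from_euler('x',180,degrees=True)
o=arm.get_obs(); Rn=R.from_quat(o['ee_rot']); p=o['ee_pos']
x,y,z,yaw=map(float,sys.argv[1:5])
print('dp',Rn.inv().apply(np.array([x,y,z])-p)*1000,'dr',np.degrees((Rn.inv()*tgt(yaw)).as_rotvec()), 'yaw now',Rn.as_euler('zyx',degrees=True),'p',p*1000)
E
python3 g.py 0.29 0.609 0.32 9; python3 g.py .528 -.1055 .32 9;python3 g.py .528 -.1055 .13 9
```

```text
dp [  -0.21   -0.26 -115.17] dr [ 0.04  0.06 55.51] yaw now [-64.51  -0.03 179.94] p [290.27 608.94 204.83]
dp [-542.76  522.03 -114.48] dr [ 0.04  0.06 55.51] yaw now [-64.51  -0.03 179.94] p [290.27 608.94 204.83]
dp [-542.54  522.01   75.52] dr [ 0.04  0.06 55.51] yaw now [-64.51  -0.03 179.94] p [290.27 608.94 204.83]
```

move_arm(jaw=[1, 1, 1, 1, 1, 1, 1, 1, 1, 1, 1, 1, 1, 1, 1, 1, 1, 1, 1, 1], dp=[[0, 0, -60], [0, 0, -114], [-27, 26, -114], [-54, 52, -114], [-81, 78, -114], [-108, 104, -114], [-135, 130, -114], [-163, 157, -114], [-190, 183, -114], [-217, 209, -114], [-244, 235, -114], [-271, 261, -114], [-299, 287, -114], [-326, 313, -114], [-353, 339, -114], [-380, 365, -114], [-407, 392, -114], [-434, 418, -114], [-461, 444, -114], [-488, 470, -114]], dr=[[0, 0, 0], [0, 0, 0], [0, 0, 3], [0, 0, 6], [0, 0, 9], [0, 0, 12], [0, 0, 15], [0, 0, 18], [0, 0, 21], [0, 0, 24], [0, 0, 27], [0, 0, 30], [0, 0, 33], [0, 0, 36], [0, 0, 39], [0, 0, 42], [0, 0, 45], [0, 0, 48], [0, 0, 51], [0, 0, 55]])

```text
time: 1.77
ee_pos: [0.5047, -0.0354, 0.3196]
ee_rot: [0.997, 0.082, 0.0, -0.0]
wrist_force: [0.8, 0.2, 0.1]
finger_gap: 0.997
```

```bash
python3 g.py .528 -.1055 .13 9
```

```text
dp [ 11.48  72.99 189.57] dr [-0.02 -0.02  0.39] yaw now [  -9.39    0.01 -179.98] p [504.71 -35.42 319.59]
```

move_arm(jaw=[1, 1, 1, 1, 1, 1, 1, 1], dp=[[6, 36, 30], [11.5, 73, 60], [11.5, 73, 95], [11.5, 73, 130], [11.5, 73, 160], [11.5, 73, 180], [11.5, 73, 189.5], [11.5, 73, 189.5]], dr=[[0, 0, 0.4], [0, 0, 0.4], [0, 0, 0.4], [0, 0, 0.4], [0, 0, 0.4], [0, 0, 0.4], [0, 0, 0.4], [0, 0, 0.4]])

```text
time: 2.43
ee_pos: [0.5269, -0.1036, 0.1283]
ee_rot: [0.997, 0.079, -0.002, 0.0]
wrist_force: [-0.4, -1.1, -0.6]
finger_gap: 0.999
```

```bash
python3 g.py .528 -.1055 .065 9
python3 - <<'E'
from h import *
from rig import arm
s,d=arm.read_camera('scene');t,d2=arm.read_camera('top')
crop(s,190,120,130,130,5,'pics/s1.png');crop(t,200,170,130,100,6,'pics/t1.png')
E
```

```text
dp [ 0.96  2.08 63.28] dr [0.   0.19 0.1 ] yaw now [ -9.1   -0.19 179.97] p [ 526.94 -103.56  128.29]
```

View pics/s1.png

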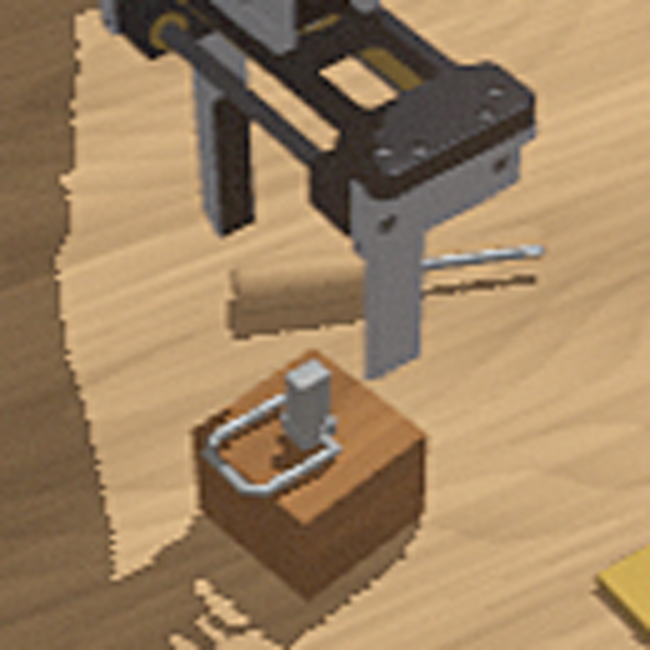

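View pics/t1.png

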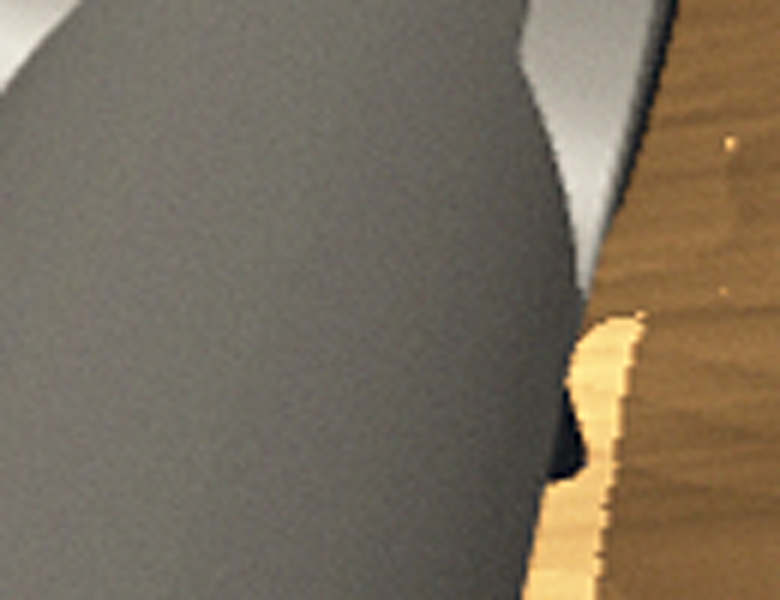

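The fingers straddle the tab (scene crop tab at 307,370; near finger at 390,370). The top camera's view is blocked by the arm. I'll descend to the head level and grip.

move_arm(jaw=[1, 1, 1, 1, 1, 1, 0, 0, 0, 0, 0, 0, 0, 0, 0, 0], dp=[[0, 0, 20], [0, 0, 40], [0, 0, 55], [0, 0, 65], [0, 0, 65], [0, 0, 65], [0, 0, 65], [0, 0, 65], [0, 0, 65], [0, 0, 65], [0, 0, 65], [0, 0, 65], [0, 0, 65], [0, 0, 65], [0, 0, 65], [0, 0, 65]], dr=[[0, 0, 0], [0, 0, 0], [0, 0, 0], [0, 0, 0], [0, 0, 0], [0, 0, 0], [0, 0, 0], [0, 0, 0], [0, 0, 0], [0, 0, 0], [0, 0, 0], [0, 0, 0], [0, 0, 0], [0, 0, 0], [0, 0, 0], [0, 0, 0]], squeeze=40)

```text
time: 3.87
ee_pos: [0.5281, -0.1036, 0.0649]
ee_rot: [0.997, 0.079, -0.0, 0.0]
wrist_force: [-0.1, -0.0, 0.5]
finger_gap: 0.329
```

```bash
python3 g.py .528 -.1055 .065 9
python3 - <<'E'
from h import *
from rig import arm
s,d=arm.read_camera('scene')
crop(s,190,140,100,100,6,'pics/s2.png')
E
```

```text
dp [-0.38  1.87 -0.06] dr [0.   0.01 0.11] yaw now [ -9.11  -0.01 180.  ] p [ 528.08 -103.59   64.94]
```

View pics/s2.png

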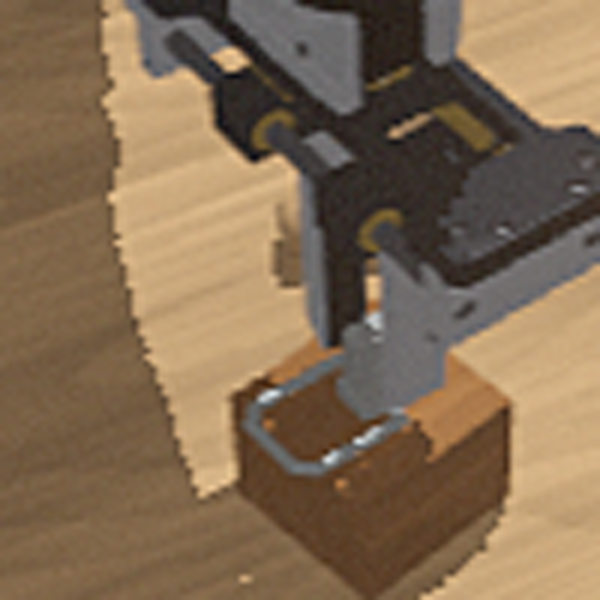

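move_arm(jaw=[0, 0, 0, 0, 0, 0, 0, 0, 0, 0, 0], dp=[[0, 1.5, 0], [0, 1.5, 0], [0, 1.5, 0], [0, 1.5, 0], [0, 1.5, 0], [0, 1.5, 0], [0, 1.5, 0], [0, 1.5, 0], [0, 1.5, 0], [0, 1.5, 0], [0, 1.5, 0]], dr=[[0, 0, 0], [0, 0, 0], [0, 0, 0], [0, 0, 0], [0, 0, 0], [0, 0, 0], [0, 0, 0], [0, 0, 0], [0, 0, 0], [0, 0, 0], [0, 0, 0]])

```text
time: 4.83
ee_pos: [0.5283, -0.1051, 0.065]
ee_rot: [0.997, 0.079, -0.0, 0.0]
wrist_force: [0.1, -0.8, -0.5]
finger_gap: 0.123
```

```bash
python3 g.py .528 -.1055 .065 9
```

```text
dp [-0.36  0.34 -0.02] dr [0.   0.   0.11] yaw now [ -9.11  -0.   180.  ] p [ 528.3  -105.11   64.98]
```

Gripped: the opening is about 11.6 mm, which matches the 12 mm tab. Lift next.

move_arm(jaw=[0, 0, 0, 0, 0, 0, 0, 0, 0, 0], dp=[[0, 0, -5], [0, 0, -15], [0, 0, -30], [0, 0, -50], [0, 0, -75], [0, 0, -105], [0, 0, -135], [0, 0, -160], [0, 0, -165], [0, 0, -165]], dr=[[0, 0, 0], [0, 0, 0], [0, 0, 0], [0, 0, 0], [0, 0, 0], [0, 0, 0], [0, 0, 0], [0, 0, -3], [0, 0, -6], [0, 0, -10]])

```text
time: 5.67
ee_pos: [0.529, -0.1052, 0.2329]
ee_rot: [0.986, 0.167, 0.002, -0.0]
wrist_force: [0.2, -0.8, -2.1]
finger_gap: 0.123
```

```bash
python3 g.py .5945 .093 .217 19
python3 - <<'E'
from h import *
from rig import arm
s,d=arm.read_camera('scene')
crop(s,190,100,100,100,6,'pics/s3.png')
E
```

```text
dp [ 127.08 -165.56   16.27] dr [ 0.02 -0.2   0.23] yaw now [ -19.23    0.19 -179.95] p [ 529.   -105.19  232.89]
```

View pics/s3.png

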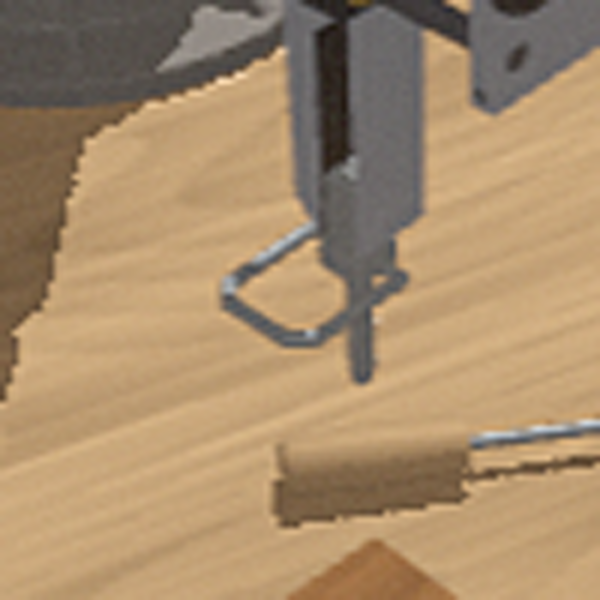

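The pin is out, held upright with the loop open (tip at crop 360,380). Next, hover over the hole.

move_arm(jaw=[0, 0, 0, 0, 0, 0, 0, 0, 0, 0, 0, 0], dp=[[10, -13, 0], [25, -33, 0], [45, -59, 0], [65, -85, 0], [85, -111, 0], [105, -137, 0], [118, -154, 5], [124, -162, 10], [127, -165.5, 16], [127, -165.5, 16], [127, -165.5, 16], [127, -165.5, 16]], dr=[[0, 0, 0], [0, 0, 0], [0, 0, 0], [0, 0, 0], [0, 0, 0], [0, 0, 0], [0, 0, 0], [0, 0, 0], [0, 0, 0], [0, 0, 0], [0, 0, 0], [0, 0, 0]])

```text
time: 6.72
ee_pos: [0.5939, 0.091, 0.2142]
ee_rot: [0.986, 0.165, -0.0, 0.0]
wrist_force: [0.5, -0.0, -0.9]
finger_gap: 0.124
```

```bash
python3 g.py .5945 .093 .21 19
python3 - <<'E'
from h import *
from rig import arm
s,d=arm.read_camera('scene');t,d2=arm.read_camera('top')
np.savez('s4.npz',im=s,d=d);np.savez('t4.npz',im=t,d=d2)
crop(s,310,100,90,90,8,'pics/s4.png');crop(t,90,130,120,100,6,'pics/t4.png')
print(arm.get_obs()['wrist_force'],arm.get_obs()['moment'])
E
```

```text
dp [ 1.19 -1.71  4.17] dr [ 0.02  0.02 -0.03] yaw now [-18.97  -0.01 179.98] p [593.93  91.   214.17]
[-0.19182271  0.40079162 -1.6848987 ] [-0.09026587 -0.00532156  0.01006114]
```

View pics/s4.png

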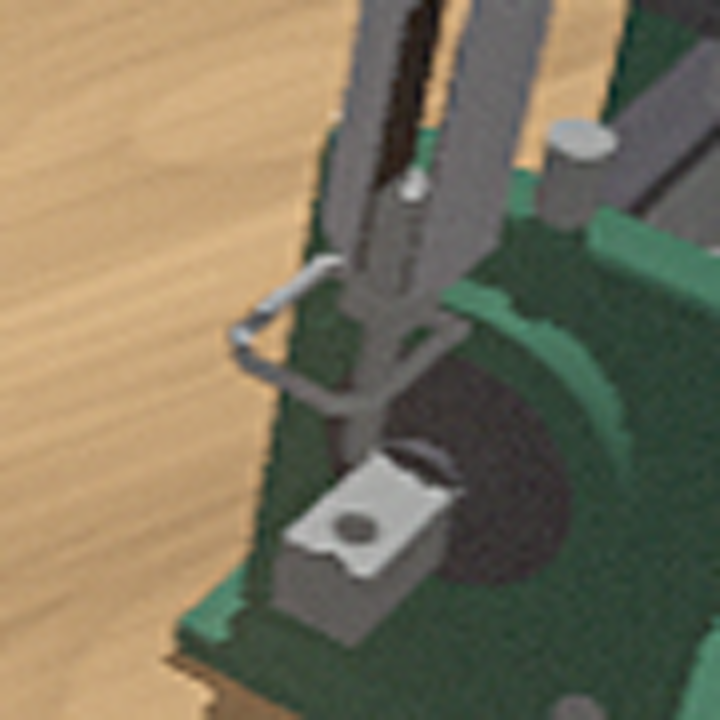

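View pics/t4.png

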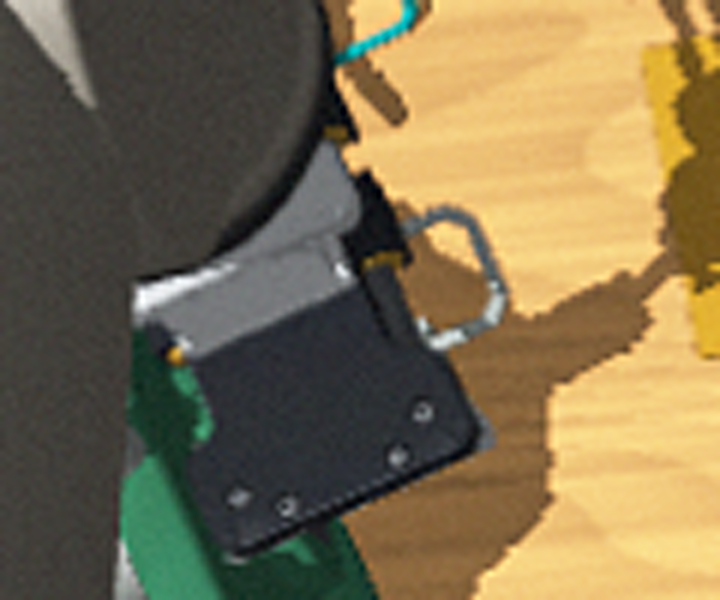

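```bash
cat > ov.py <<'E'
from h import *
from rig import arm
S=arm.camera_info('scene'); o=arm.get_obs(); p=o['ee_pos']
s=np.load('s4.npz')['im']; u0,v0,w,sc=330,115,50,14
c=cv2.resize(s[v0:v0+w,u0:u0+w,::-1],None,fx=sc,fy=sc,interpolation=cv2.INTER_CUBIC)
M=R.from_quat(o['ee_rot']).as_matrix()
P=[p+M@np.array([0,0,l]) for l in (.013,.059)]
# shank silhouettes
pts=[];
for l in (.013,.025,.040,.054):
    for dx in (-.0045,0,.0045): pts.append(p+M@np.array([dx,0,l]))
uv=(proj(S,pts+[P[1]])-[u0,v0]+.5)*sc-.5
for q in uv: cv2.circle(c,tuple(np.round(q).astype(int)),3,(0,0,255),-1)
hh=(proj(S,[[.5945,.093,.132],[.5936,.0928,.132],[.5955,.0936,.132]])-[u0,v0]+.5)*sc-.5
for q,col in zip(hh,[(0,255,0),(255,0,0),(0,255,255)]): cv2.circle(c,tuple(np.round(q).astype(int)),3,col,-1)
cv2.imwrite('pics/ov4.png',c); print(uv[-1],hh)
E
python3 ov.py
```

```text
[352.05738676 592.19450953] [[335.8149255  712.68730341]
 [330.85917873 709.38931338]
 [343.46528932 715.49249112]]
```

View pics/ov4.png

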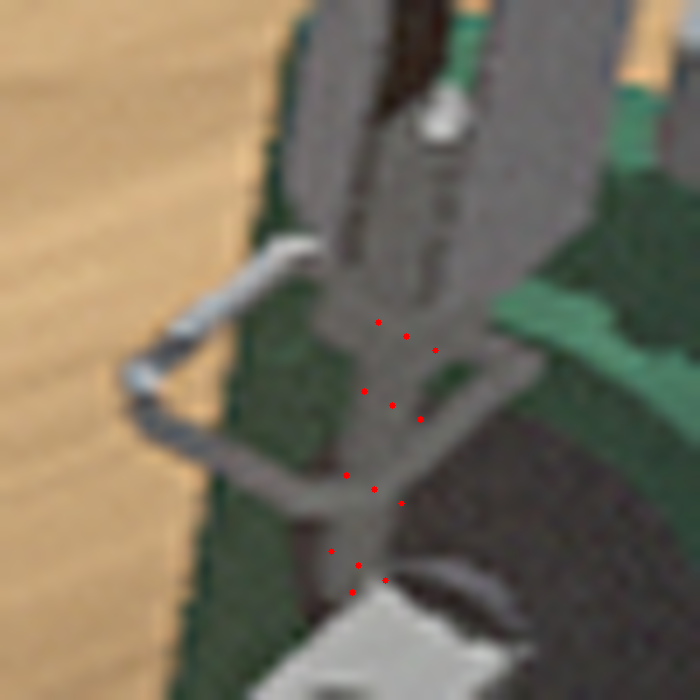

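Run:
```python
from h import *
s=np.load('s4.npz')['im']; u0,v0=340,133
c=s[v0:v0+40,u0:u0+30].astype(float)
c=np.clip((c-30)*2.2,0,255).astype(np.uint8)
c=cv2.resize(c[:,:,::-1],None,fx=15,fy=15,interpolation=cv2.INTER_CUBIC)
for i in range(0,30,5): cv2.putText(c,str(u0+i),(i*15,10),0,.35,(0,255,255),1); cv2.line(c,(int((i+.5)*15),12),(int((i+.5)*15),18),(0,255,255),1)
for i in range(0,40,5): cv2.putText(c,str(v0+i),(0,i*15+11),0,.35,(0,255,255),1)
cv2.imwrite('pics/en4.png',c)
```

```text
(no output)
```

View pics/en4.png

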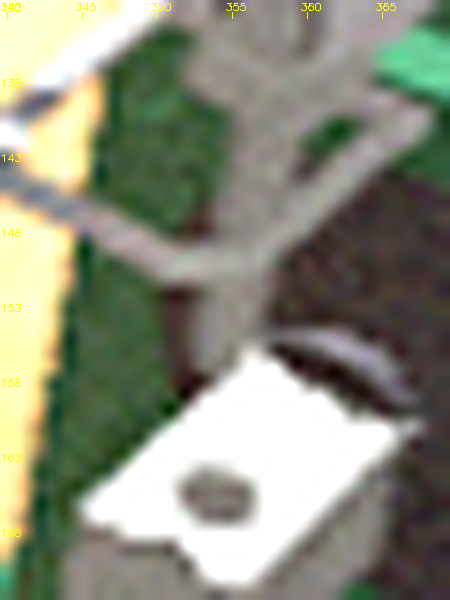

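The top view is blocked by the arm; the scene view shows the tip at (354,158) above the hole at (354,166). Combining both cameras with the grip reference puts the hole at about (0.5947, 0.0937).

```bash
python3 g.py .5947 .0937 .195 19
```

```text
dp [ 1.22 -1.87 19.4 ] dr [ 0.   -0.02  0.  ] yaw now [ -19.      0.02 -180.  ] p [594.15  91.53 214.4 ]
```

move_arm(jaw=[0, 0, 0, 0, 0, 0, 0, 0], dp=[[1, -1.5, 6], [1, -1.5, 12], [1, -1.5, 16], [1, -1.5, 18], [1, -1.5, 19], [1, -1.5, 19], [1, -1.5, 19], [1, -1.5, 19]], dr=[[0, 0, 0], [0, 0, 0], [0, 0, 0], [0, 0, 0], [0, 0, 0], [0, 0, 0], [0, 0, 0], [0, 0, 0]])

```text
time: 7.48
ee_pos: [0.5948, 0.0946, 0.1952]
ee_rot: [0.986, 0.166, 0.0, 0.0]
wrist_force: [-0.8, -0.2, -1.5]
finger_gap: 0.124
```

```bash
python3 g.py .5947 .0937 .195 19
python3 - <<'E'
from h import *
from rig import arm
print(arm.get_obs()['wrist_force'])
s,d=arm.read_camera('scene');np.savez('s5.npz',im=s,d=d)
u0,v0=335,130
c=s[v0:v0+50,u0:u0+40].astype(float)
c=np.clip((c-30)*1.3,0,255).astype(np.uint8)
c=cv2.resize(c[:,:,::-1],None,fx=12,fy=12,interpolation=cv2.INTER_CUBIC)
cv2.imwrite('pics/en5.png',c)
E
```

```text
dp [-0.36  0.86  0.17] dr [ 0.   -0.02  0.11] yaw now [ -19.11    0.02 -180.  ] p [594.76  94.63 195.17]
[-0.78512619 -0.21417117 -1.51657987]
```

View pics/en5.png

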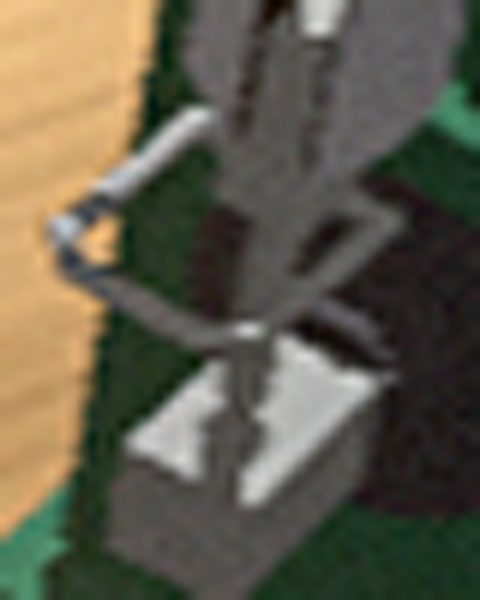

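The tip sits just over the hole, about 0.5 px off in the image. I'll descend slowly and watch the force.

move_arm(jaw=[0, 0, 0, 0, 0, 0, 0], dp=[[-0.3, 0.5, 1], [-0.3, 0.5, 2], [-0.3, 0.5, 3], [-0.3, 0.5, 4], [-0.3, 0.5, 5], [-0.3, 0.5, 6], [-0.3, 0.5, 6]], dr=[[0, 0, 0], [0, 0, 0], [0, 0, 0], [0, 0, 0], [0, 0, 0], [0, 0, 0], [0, 0, 0]])

```text
time: 8.12
ee_pos: [0.5944, 0.0941, 0.1887]
ee_rot: [0.986, 0.166, -0.0, 0.0]
wrist_force: [-0.5, -0.4, -1.3]
finger_gap: 0.126
```

```bash
python3 g.py .5947 .0937 .189 19; python3 -c "
from rig import arm
o=arm.get_obs();print(o['wrist_force'],o['moment'])"
```

```text
dp [ 0.18  0.47 -0.27] dr [0.   0.02 0.11] yaw now [-19.11  -0.02 179.99] p [594.37  94.09 188.73]
[-0.52756522 -0.38571721 -1.27621122] [ 0.02363963  0.0232772  -0.03558379]
```

move_arm(jaw=[0, 0, 0, 0, 0, 0, 0], dp=[[0, 0, 1], [0, 0, 2], [0, 0, 3], [0, 0, 4], [0, 0, 5], [0, 0, 6], [0, 0, 6]], dr=[[0, 0, 0], [0, 0, 0], [0, 0, 0], [0, 0, 0], [0, 0, 0], [0, 0, 0], [0, 0, 0]])

```text
time: 8.7
ee_pos: [0.5945, 0.094, 0.1828]
ee_rot: [0.986, 0.166, -0.0, 0.0]
wrist_force: [0.8, 0.5, -1.8]
finger_gap: 0.125
```

```bash
python3 -c "
from rig import arm
o=arm.get_obs();print(o['ee_pos'],o['wrist_force'],o['moment'])"
```

```text
[0.59447068 0.09401395 0.18277929] [ 0.7611276   0.48414008 -1.82290831] [-0.07155165 -0.10071095 -0.03573593]
```

move_arm(jaw=[0, 0, 0, 0, 0, 0, 0], dp=[[0, 0, 0.8], [0, 0, 1.6], [0, 0, 2.4], [0, 0, 3.2], [0, 0, 4], [0, 0, 5], [0, 0, 5]], dr=[[0, 0, 0], [0, 0, 0], [0, 0, 0], [0, 0, 0], [0, 0, 0], [0, 0, 0], [0, 0, 0]])

```text
time: 9.28
ee_pos: [0.5944, 0.0938, 0.1777]
ee_rot: [0.986, 0.166, -0.0, 0.0]
wrist_force: [0.3, -2.2, -1.7]
finger_gap: 0.121
```

```bash
python3 -c "
from rig import arm
o=arm.get_obs();print(o['ee_pos'],o['wrist_force'],o['moment'])"
```

```text
[0.59443471 0.0938031  0.17774182] [ 0.29404134 -2.21269754 -1.71419897] [-0.63690957 -0.21081088  0.07115265]
```

move_arm(jaw=[0, 0, 0, 0, 0, 0, 0], dp=[[0, 0.4, 0.8], [0, 0.4, 1.6], [0, 0.4, 2.4], [0, 0.4, 3.2], [0, 0.4, 4], [0, 0.4, 5], [0, 0.4, 5]], dr=[[0, 0, 0], [0, 0, 0], [0, 0, 0], [0, 0, 0], [0, 0, 0], [0, 0, 0], [0, 0, 0]])

```text
time: 9.87
ee_pos: [0.5948, 0.0932, 0.1728]
ee_rot: [0.986, 0.166, 0.0, 0.0]
wrist_force: [2.2, -3.8, -3.1]
finger_gap: 0.123
```

```bash
python3 -c "
from rig import arm
o=arm.get_obs();print(o['ee_pos'],o['wrist_force'],o['moment'])"
```

```text
[0.59475164 0.09324596 0.17282111] [ 2.17338992 -3.80676573 -3.087604  ] [-1.30051132 -0.69948507  0.02848145]
```

move_arm(jaw=[0, 0, 0, 0], dp=[[0.3, 0.5, 0], [0.3, 1, 0], [0.3, 1, 0], [0.3, 1, 0]], dr=[[0, 0, 0], [0, 0, 0], [0, 0, 0], [0, 0, 0]])

```text
time: 10.2
ee_pos: [0.595, 0.093, 0.1728]
ee_rot: [0.986, 0.166, -0.0, -0.0]
wrist_force: [0.2, -2.3, -3.6]
finger_gap: 0.124
```

```bash
python3 -c "
from rig import arm
o=arm.get_obs();print(o['ee_pos'],o['wrist_force'],o['moment'])
import cv2
from h import *
s,d=arm.read_camera('scene');crop(s,310,100,80,80,8,'pics/s6.png')"
```

```text
[0.59502812 0.09297774 0.17281598] [ 0.20109811 -2.34047615 -3.61556938] [-0.80598698 -0.12088356 -0.05366403]
```

View pics/s6.png

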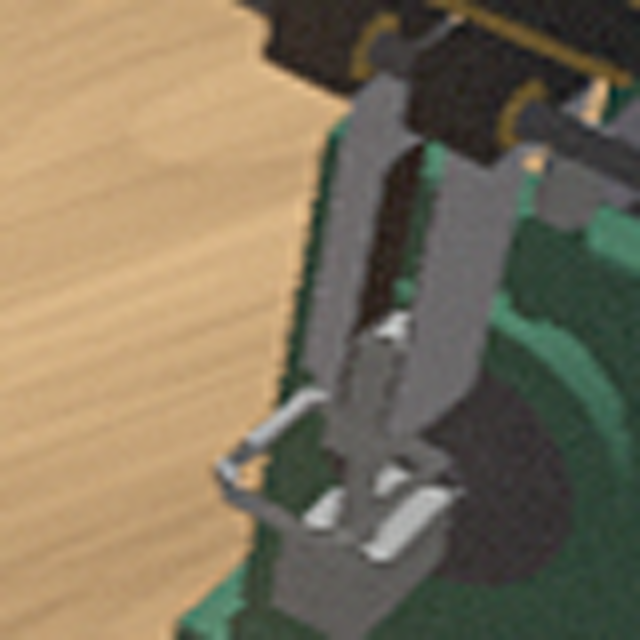

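The pin is in the hole, upright, with the loop open towards the shaft end. Continue down.

move_arm(jaw=[0, 0, 0, 0, 0, 0, 0, 0], dp=[[0, 0.5, 1], [0, 0.7, 2], [0, 0.7, 3], [0, 0.7, 4], [0, 0.7, 5], [0, 0.7, 6], [0, 0.7, 7], [0, 0.7, 7]], dr=[[0, 0, 0], [0, 0, 0], [0, 0, 0], [0, 0, 0], [0, 0, 0], [0, 0, 0], [0, 0, 0], [0, 0, 0]])

```text
time: 10.92
ee_pos: [0.5955, 0.0925, 0.1658]
ee_rot: [0.986, 0.166, 0.0, -0.0]
wrist_force: [0.9, 1.7, -1.0]
finger_gap: 0.125
```

```bash
python3 -c "
from rig import arm
o=arm.get_obs();print(o['ee_pos'],o['wrist_force'],o['moment'])"
```

```text
[0.59551192 0.0925173  0.16582709] [ 0.88838732  1.66667386 -1.02413257] [ 0.52763042 -0.44282864  0.03229527]
```

move_arm(jaw=[0, 0, 0, 0, 0, 0, 0, 0, 0, 0, 0], dp=[[0, -0.2, 1], [0, -0.2, 2], [0, -0.2, 3], [0, -0.2, 4], [0, -0.2, 5], [0, -0.2, 6], [0, -0.2, 7], [0, -0.2, 8], [0, -0.2, 9], [0, -0.2, 10], [0, -0.2, 10]], dr=[[0, 0, 0], [0, 0, 0], [0, 0, 0], [0, 0, 0], [0, 0, 0], [0, 0, 0], [0, 0, 0], [0, 0, 0], [0, 0, 0], [0, 0, 0], [0, 0, 0]])

```text
time: 11.83
ee_pos: [0.5954, 0.0925, 0.1558]
ee_rot: [0.986, 0.166, -0.0, -0.0]
wrist_force: [2.1, 3.6, -2.3]
finger_gap: 0.124
```

```bash
python3 -c "
from rig import arm
o=arm.get_obs();print(o['ee_pos'],o['wrist_force'],o['moment'])
from h import *
s,d=arm.read_camera('scene');crop(s,320,110,70,70,9,'pics/s7.png')"
```

```text
[0.59536879 0.09247425 0.15576506] [ 2.10354185  3.55744441 -2.30058496] [ 0.85272477 -0.60729992  0.01701372]
```

View pics/s7.png

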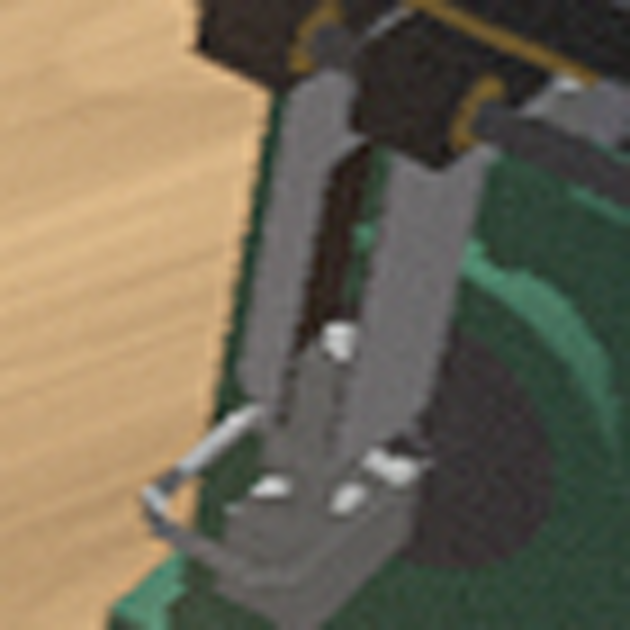

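move_arm(jaw=[0, 0, 0, 0, 0, 0, 0, 0, 0, 0], dp=[[0.4, -0.5, 1], [0.4, -0.5, 2], [0.4, -0.5, 3], [0.4, -0.5, 4], [0.4, -0.5, 5], [0.4, -0.5, 6], [0.4, -0.5, 7], [0.4, -0.5, 8], [0.4, -0.5, 9], [0.4, -0.5, 9]], dr=[[0, 0, 0], [0, 0, 0], [0, 0, 0], [0, 0, 0], [0, 0, 0], [0, 0, 0], [0, 0, 0], [0, 0, 0], [0, 0, 0], [0, 0, 0]])

```text
time: 12.72
ee_pos: [0.5954, 0.0928, 0.1467]
ee_rot: [0.986, 0.166, -0.0, 0.0]
wrist_force: [1.3, -1.7, -2.9]
finger_gap: 0.125
```

```bash
python3 -c "
from rig import arm
o=arm.get_obs();print(o['ee_pos'],o['wrist_force'],o['moment'])"
```

```text
[0.59544155 0.09280905 0.14666667] [ 1.33465732 -1.74174585 -2.89151721] [-0.32173111 -0.32607185 -0.00200487]
```

Now small steps to feel the seat.

move_arm(jaw=[0, 0, 0, 0, 0], dp=[[0.2, 0.1, 0.5], [0.2, 0.1, 1.0], [0.2, 0.1, 1.5], [0.2, 0.1, 1.5], [0.2, 0.1, 1.5]], dr=[[0, 0, 0], [0, 0, 0], [0, 0, 0], [0, 0, 0], [0, 0, 0]])

```text
time: 13.13
ee_pos: [0.5957, 0.0928, 0.1454]
ee_rot: [0.986, 0.166, -0.0, 0.0]
wrist_force: [0.1, -1.5, -1.7]
finger_gap: 0.126
```

```bash
python3 -c "
from rig import arm
o=arm.get_obs();print(o['ee_pos'],o['wrist_force'],o['moment'])
from h import *
s,d=arm.read_camera('scene');crop(s,325,125,55,55,12,'pics/s8.png')"
```

```text
[0.59572229 0.09284131 0.14538477] [ 0.06670947 -1.52820729 -1.70511603] [-0.53732358 -0.06374534 -0.00811259]
```

View pics/s8.png

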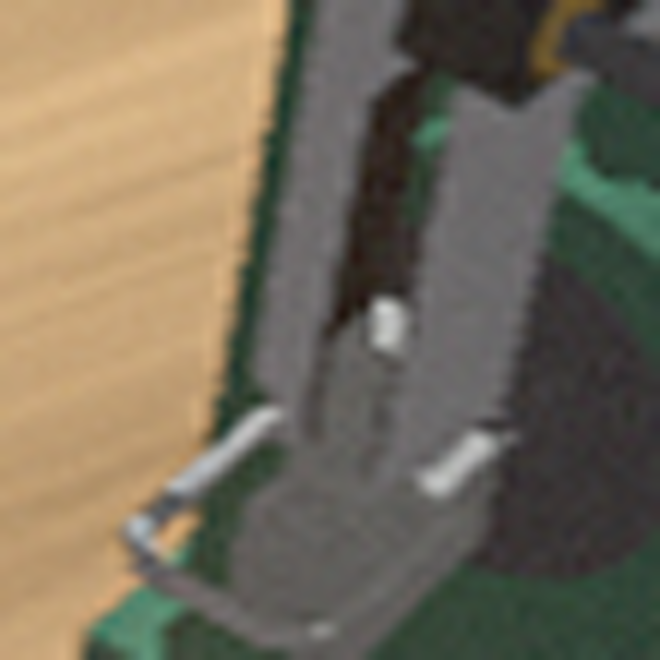

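move_arm(jaw=[0, 0, 0, 0], dp=[[0, 0, 0.3], [0, 0, 0.6], [0, 0, 0.6], [0, 0, 0.6]], dr=[[0, 0, 0], [0, 0, 0], [0, 0, 0], [0, 0, 0]])

```text
time: 13.52
ee_pos: [0.5958, 0.0929, 0.145]
ee_rot: [0.986, 0.166, 0.0, -0.0]
wrist_force: [-0.7, -1.7, 1.6]
finger_gap: 0.123
```

move_arm(jaw=[0, 0, 0, 0], dp=[[0, 0, 0.3], [0, 0, 0.5], [0, 0, 0.5], [0, 0, 0.5]], dr=[[0, 0, 0], [0, 0, 0], [0, 0, 0], [0, 0, 0]])

```text
time: 13.85
ee_pos: [0.5959, 0.0929, 0.1449]
ee_rot: [0.986, 0.166, 0.0, -0.0]
wrist_force: [-3.1, -1.3, 9.7]
finger_gap: 0.124
```

The head is seated: z stopped at 0.1449 (underside about 0.132) with about 11 N upward. Ease the load, open and rise.

move_arm(jaw=[0, 0, 0.3, 0.5, 0.5, 0.5, 0.5, 0.5, 0.5, 0.5], dp=[[0.1, 0, -0.5], [0.1, 0, -0.5], [0.1, 0, -0.5], [0.1, 0, -0.5], [0.1, 0, -0.5], [0.1, 0, -0.5], [0.1, 0, -0.5], [0.1, 0, -0.5], [0.1, 0, -0.5], [0.1, 0, -0.5]], dr=[[0, 0, 0], [0, 0, 0], [0, 0, 0], [0, 0, 0], [0, 0, 0], [0, 0, 0], [0, 0, 0], [0, 0, 0], [0, 0, 0], [0, 0, 0]])

```text
time: 14.68
ee_pos: [0.5959, 0.093, 0.1449]
ee_rot: [0.986, 0.166, -0.0, 0.0]
wrist_force: [0.2, 0.1, 0.1]
finger_gap: 0.502
```

move_arm(jaw=[0.5, 0.5, 0.5, 0.5, 0.5, 0.5], dp=[[0, 0, -10], [0, 0, -25], [0, 0, -45], [0, 10, -60], [0, 25, -70], [0, 25, -70]], dr=[[0, 0, 0], [0, 0, 0], [0, 0, 0], [0, 0, 0], [0, 0, 0], [0, 0, 0]])

```text
time: 15.18
ee_pos: [0.6059, 0.0661, 0.2176]
ee_rot: [0.986, 0.165, 0.002, 0.0]
wrist_force: [0.1, -1.0, 0.5]
finger_gap: 0.497
```

```bash
python3 -c "
from rig import arm
o=arm.get_obs();print(o['ee_pos'],o['wrist_force'],o['time'])
from h import *
s,d=arm.read_camera('scene');crop(s,325,125,55,55,12,'pics/s9.png')
t,d2=arm.read_camera('top');np.savez('s9.npz',im=s,d=d);crop(t,100,150,90,80,8,'pics/t9.png')"
```

```text
[0.60587384 0.06611257 0.2176449 ] [ 0.14345988 -0.98251175  0.49910051] 15.1833
```

View pics/s9.png

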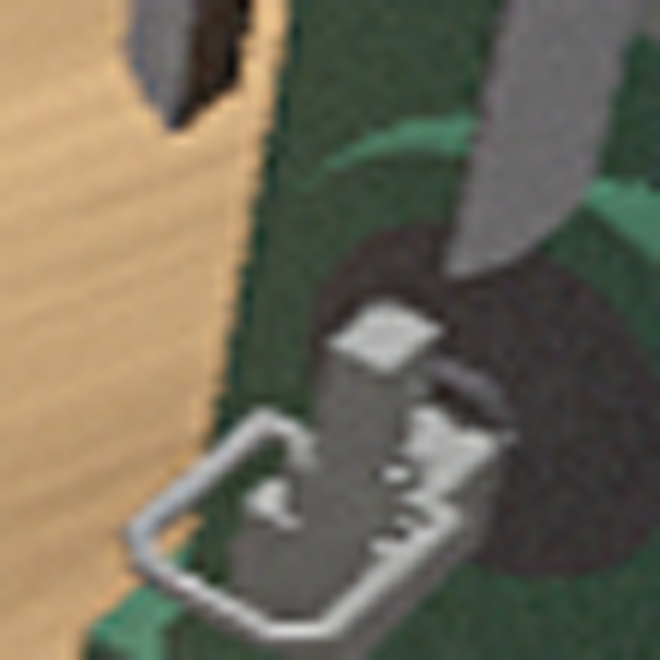

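View pics/t9.png

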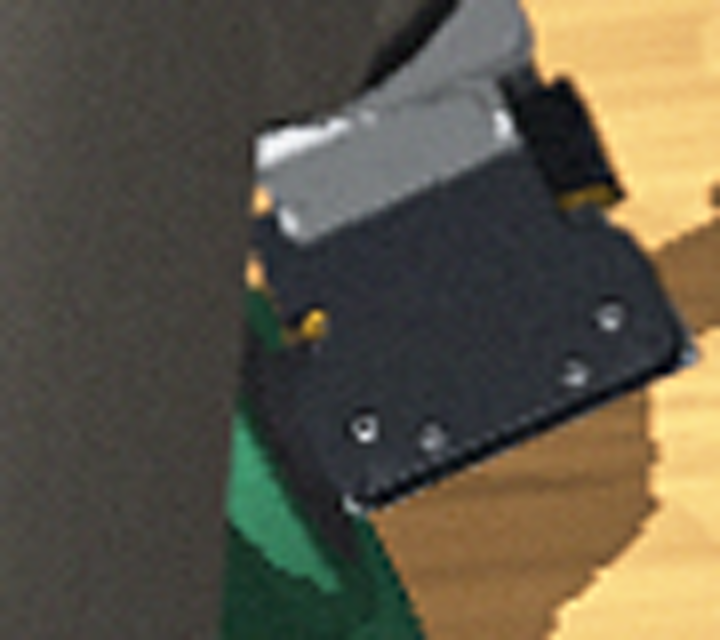

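The pin is seated with the loop open (bight in crop from (135,530) to (280,630)) and the fingers are clear. I'll check the tab height and bight position by depth.

```bash
python3 - <<'E'
from h import *
from rig import arm
np.set_printoptions(precision=4,suppress=True)
S=arm.camera_info('scene');z=np.load('s9.npz');d=z['d']
f=lambda x,y:[(x+.5)/12-.5+325,(y+.5)/12-.5+125]
def at(x,y):
    u=f(x,y);i=np.round(u).astype(int);return at_d(S,[i],[d[i[1],i[0]]])[0]
for n,q in dict(tab=(388,332),bight=(205,582),b1=(140,530),b2=(285,632),shafttop=(430,440)).items(): print(n,at(*q))
print('bight at z.137',at_z(S,[f(140,532),f(278,632),f(205,582)],.1395))
print('tab',at_z(S,[f(385,333)],.168))
E
python3 g.py .6078 .0585 .165 19
```

```text
tab [0.5962 0.0929 0.1689]
bight [0.5183 0.1376 0.0261]
b1 [0.5934 0.0498 0.1408]
b2 [0.6222 0.0575 0.14  ]
shafttop [0.5914 0.1112 0.1335]
bight at z.137 [[0.5922 0.0513 0.1395]
 [0.622  0.0571 0.1395]
 [0.6069 0.0537 0.1395]]
tab [[0.5958 0.0925 0.168 ]]
dp [ 0.07 10.53 50.02] dr [ 0.   -0.02  0.02] yaw now [ -19.02    0.02 -180.  ] p [604.28  68.43 215.02]
```

The tab top is 35.4 mm above the shaft top by depth (36 expected), so the head is home. Shut the fingers, align beyond the shaft end, and come down onto the bight.

move_arm(jaw=[0, 0, 0, 0, 0, 0, 0, 0, 0, 0, 0, 0, 0, 0], dp=[[0, 6, 0], [0, 11, 0], [0, 11, 0], [0, 11, 0], [0, 11, 0], [0, 11, 0], [0, 11, 0], [0, 11, 10], [0, 11, 25], [0, 11, 40], [0, 11, 55], [0, 11, 65], [0, 11, 68], [0, 11, 68]], dr=[[0, 0, 0], [0, 0, 0], [0, 0, 0], [0, 0, 0], [0, 0, 0], [0, 0, 0], [0, 0, 0], [0, 0, 0], [0, 0, 0], [0, 0, 0], [0, 0, 0], [0, 0, 0], [0, 0, 0], [0, 0, 0]], squeeze=15)

```text
time: 16.45
ee_pos: [0.6073, 0.0589, 0.146]
ee_rot: [0.986, 0.166, -0.001, 0.0]
wrist_force: [-0.2, 0.1, 0.8]
finger_gap: 0.004
```

```bash
python3 g.py .6079 .058 .145 19;python3 -c "
from rig import arm
from h import *
s,d=arm.read_camera('scene');crop(s,320,110,70,70,9,'pics/s10.png')"
```

```text
dp [0.3  1.05 1.02] dr [0.   0.08 0.11] yaw now [-19.11  -0.08 179.97] p [607.28  58.9  146.02]
```

View pics/s10.png

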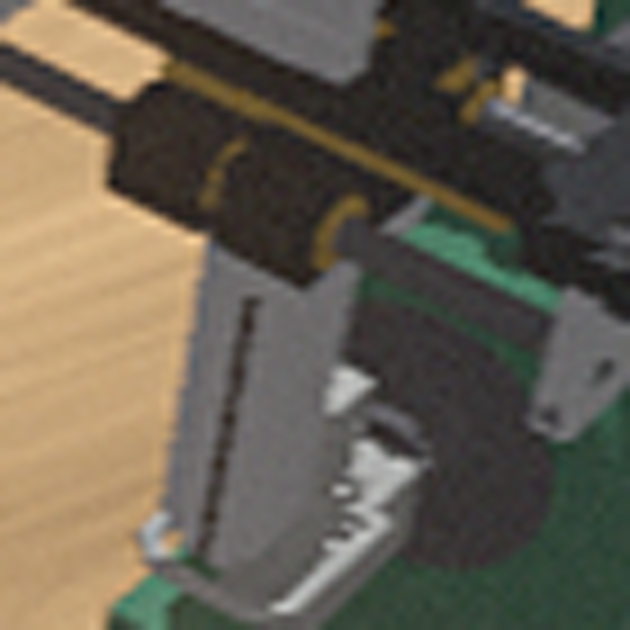

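move_arm(jaw=[0, 0, 0, 0, 0, 0, 0, 0, 0, 0], dp=[[0.3, 3, 0], [0.3, 3, 1], [0.3, 3, 2], [0.3, 3, 4], [0.3, 3, 6], [0.3, 3, 8], [0.3, 3, 10], [0.3, 3, 12], [0.3, 3, 14], [0.3, 3, 14]], dr=[[0, 0, 0], [0, 0, 0], [0, 0, 0], [0, 0, 0], [0, 0, 0], [0, 0, 0], [0, 0, 0], [0, 0, 0], [0, 0, 0], [0, 0, 0]])

```text
time: 17.33
ee_pos: [0.609, 0.0561, 0.1326]
ee_rot: [0.986, 0.166, -0.0, 0.0]
wrist_force: [0.8, -1.8, 2.8]
finger_gap: 0.006
```

```bash
python3 -c "
from rig import arm
from h import *
o=arm.get_obs();print(o['ee_pos'],o['wrist_force'],o['moment'])
s,d=arm.read_camera('scene');crop(s,320,110,70,70,9,'pics/s11.png')"
```

```text
[0.6089942  0.05609749 0.13258538] [ 0.79627411 -1.78931111  2.82031789] [-0.50084692 -0.25235843 -0.00368153]
```

View pics/s11.png

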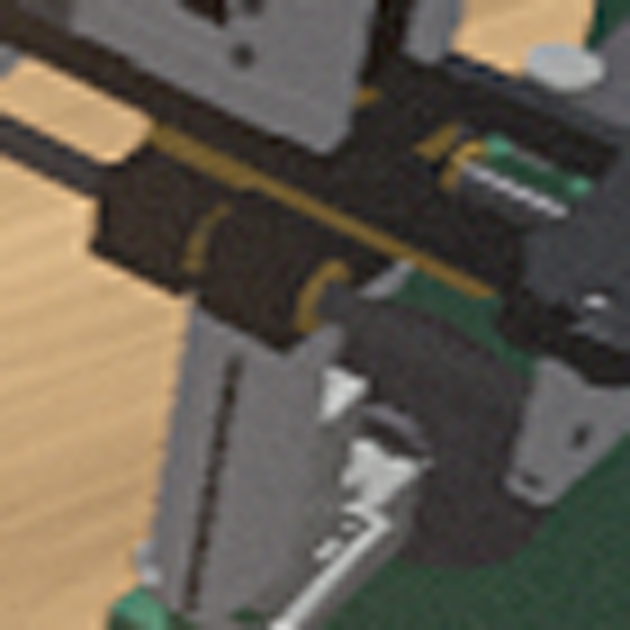

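The finger bears on the bight with about 3 N and the loop is tilting. Continue down.

move_arm(jaw=[0, 0, 0, 0, 0, 0, 0, 0], dp=[[0, 0, 2], [0, 0, 4], [0, -0.5, 6], [0, -0.5, 8], [0, -1, 10], [0, -1, 12], [0, -1, 14], [0, -1, 14]], dr=[[0, 0, 0], [0, 0, 0], [0, 0, 0], [0, 0, 0], [0, 0, 0], [0, 0, 0], [0, 0, 0], [0, 0, 0]])

```text
time: 18.05
ee_pos: [0.6084, 0.0574, 0.1184]
ee_rot: [0.986, 0.166, -0.0, -0.0]
wrist_force: [-0.4, 2.2, 2.6]
finger_gap: 0.003
```

```bash
python3 -c "
from rig import arm
from h import *
o=arm.get_obs();print(o['ee_pos'],o['wrist_force'],o['moment'])
s,d=arm.read_camera('scene');crop(s,320,110,70,70,9,'pics/s12.png')"
```

```text
[0.60836624 0.05737847 0.11838014] [-0.36199572  2.21425747  2.59338997] [0.50624627 0.12919873 0.01751448]
```

View pics/s12.png

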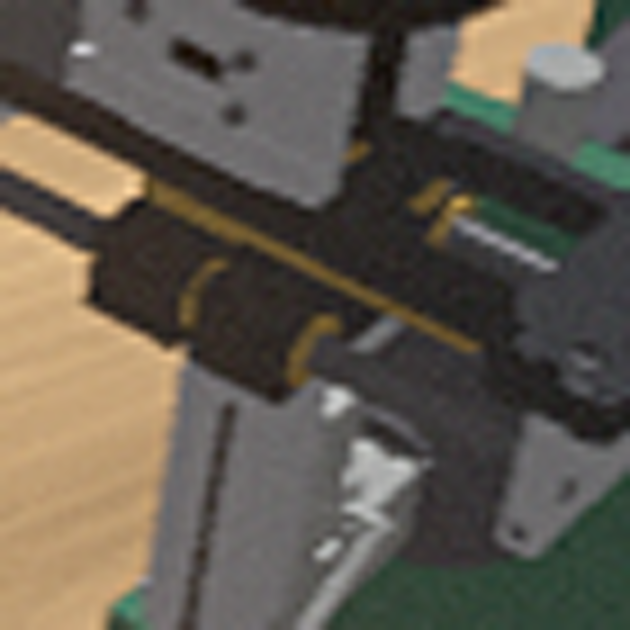

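move_arm(jaw=[0, 0, 0, 0, 0, 0, 0, 0], dp=[[0, 0.3, 2], [0, 0.3, 4], [0, 0, 6], [0, -0.5, 8], [0, -1, 10], [0, -1, 11.5], [0, -1, 11.5], [0, -1, 11.5]], dr=[[0, 0, 0], [0, 0, 0], [0, 0, 0], [0, 0, 0], [0, 0, 0], [0, 0, 0], [0, 0, 0], [0, 0, 0]])

```text
time: 18.77
ee_pos: [0.6082, 0.0578, 0.1071]
ee_rot: [0.986, 0.166, -0.0, 0.0]
wrist_force: [0.1, -0.4, 0.2]
finger_gap: 0.006
```

```bash
python3 -c "
from rig import arm
from h import *
o=arm.get_obs();print(o['ee_pos'],o['wrist_force'],o['moment'])
s,d=arm.read_camera('scene');crop(s,320,110,80,80,8,'pics/s13.png')"
```

```text
[0.60818376 0.05775347 0.10712381] [ 0.0998467  -0.44058026  0.22568082] [ 0.00280171  0.02305058 -0.01016681]
```

View pics/s13.png

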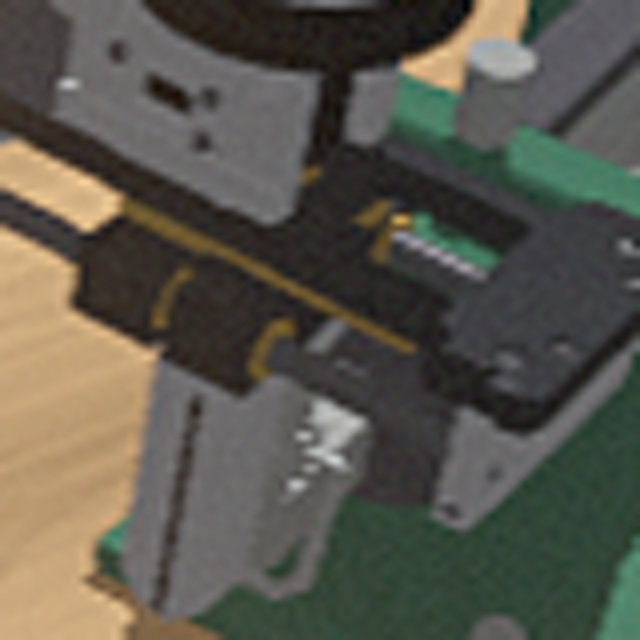

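Force dropped to zero and the loop hangs below the shaft (crop (280,590)), so it has snapped. Retreat away from the shaft, then up.

move_arm(jaw=[0, 0, 0, 0, 0, 0, 0, 0, 0, 0, 0, 0], dp=[[0, 4, 0], [0, 10, 0], [0, 18, -5], [0, 25, -20], [0, 30, -45], [0, 45, -75], [0, 70, -110], [0, 100, -140], [0, 130, -150], [0, 150, -150], [0, 150, -150], [0, 150, -150]], dr=[[0, 0, 0], [0, 0, 0], [0, 0, 0], [0, 0, 0], [0, 0, 0], [0, 0, 0], [0, 0, 0], [0, 0, 0], [0, 0, 0], [0, 0, 0], [0, 0, 0], [0, 0, 0]])

```text
time: 19.82
ee_pos: [0.6574, -0.086, 0.2578]
ee_rot: [0.986, 0.165, 0.0, 0.0]
wrist_force: [-1.2, -0.3, 0.2]
finger_gap: 0.01
```

```bash
python3 -c "
from rig import arm
from h import *
o=arm.get_obs();print(o['ee_pos'],o['wrist_force'],o['time'])
s,d=arm.read_camera('scene');np.savez('s14.npz',im=s,d=d);crop(s,320,120,65,65,10,'pics/s14.png')
t,d2=arm.read_camera('top');crop(t,100,150,90,80,8,'pics/t14.png');cv2.imwrite('pics/sf.png',s[:,:,::-1])"
```

```text
[ 0.65738613 -0.08600131  0.25781945] [-1.19074296 -0.2761087   0.15258042] 19.8167
```

View pics/s14.png

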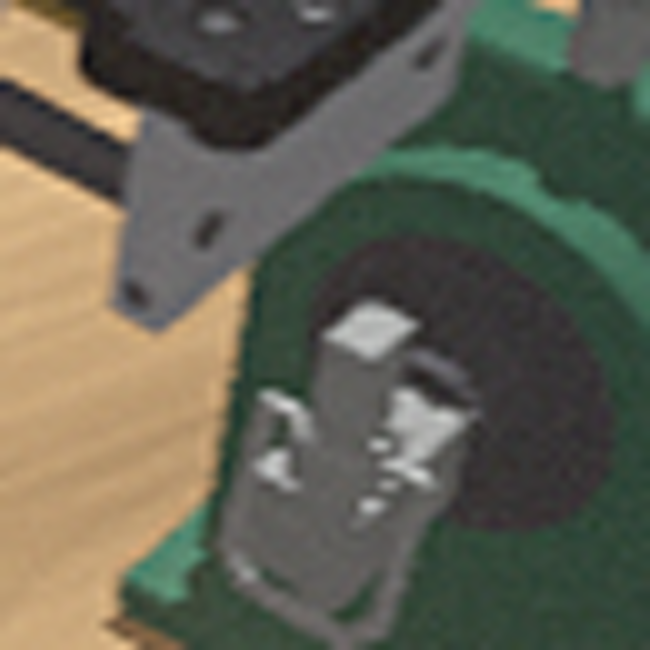

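View pics/t14.png

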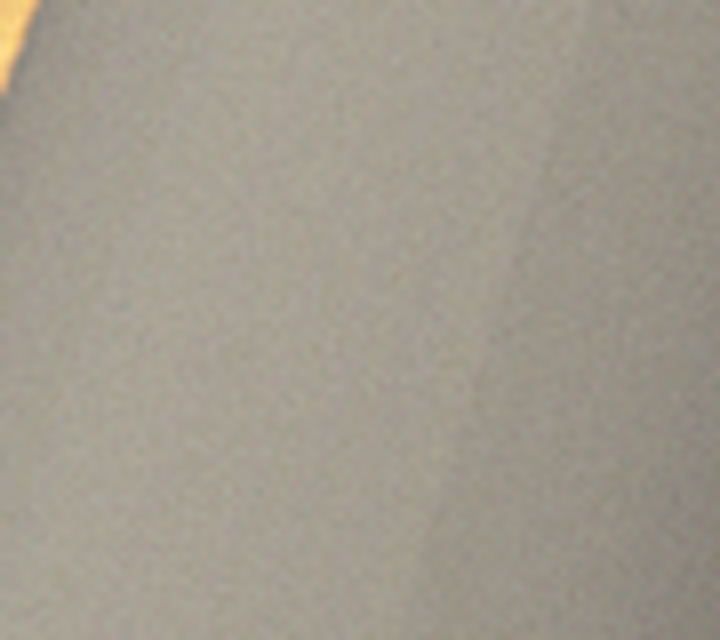

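View pics/sf.png

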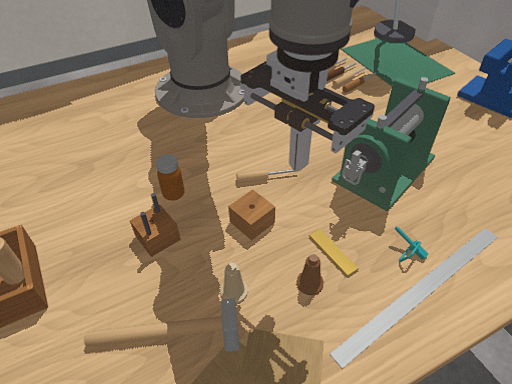

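The loop hangs below the shaft, with the bight mid at crop (300,612), and everything else is in place. I'll check the loop angle numerically.

Run:
```python
from h import *
from rig import arm
np.set_printoptions(precision=4,suppress=True)
S=arm.camera_info('scene');d=np.load('s14.npz')['d']
a=np.array([.5959,.0929,.132]);yd=np.array([-.3256,.9455,0]);z=np.array([0,0,1])
f=lambda P:((proj(S,P)-[320,120]+.5)*10-.5)
print('tab pred',f([a+.036*z]))
for th in (.9,1.0,1.1,1.2,1.3,1.4): print(th,f([a+.005*z-yd*.042*np.cos(th)-z*.042*np.sin(th)]))
q=lambda x,y:at_d(S,[[(i:=int(round((x+.5)/10-.5+320))),(j:=int(round((y+.5)/10-.5+120)))]],[d[j,i]])[0]
for p in ((370,330),(245,580),(300,612),(340,638)): print(p,q(*p))
```

```text
tab pred [[372.7849 327.1667]]
0.9 [[248.598  629.6995]]
1.0 [[256.6379 629.3587]]
1.1 [[265.5027 627.2159]]
1.2 [[275.0997 623.312 ]]
1.3 [[285.3322 617.7024]]
1.4 [[296.0999 610.4561]]
(370, 330) [0.5987 0.091  0.1691]
(245, 580) [0.5907 0.0778 0.1006]
(300, 612) [0.6028 0.0842 0.0994]
(340, 638) [0.6119 0.0873 0.1002]
```

The observed bight (300,612) matches a loop angle of 1.4 (296,610), and the tab position is unchanged. Hand in.

```bash
python3 -c "
from rig import arm
print(arm.job_done(), arm.get_obs()['time'])"
```

```text
the job is handed in; nothing more can be done
the job is handed in; nothing more can be done
```

The linch pin is through the cross hole with its head home on the shaft, the loop is snapped shut over the shaft end, and the job is handed in. About 20 s of the 69 s had run at the last look; `job_done` gives no verdict.

**What I did:** I took the pin from its block and found the hole from both cameras. I fed the pin down through the catch in small steps, pressed it home, let go, then pushed the loop down with the shut fingertips beyond the shaft end.

**Forces:** the highest reading at the end of a move was about 10 N, when the head seated. I did not see the force between those readings.

**Last checks:**
- **Head:** during the final press the tool height put the head's underside within 1 mm of the shaft top. By depth, after letting go, the tab top stood 35.4 mm above the shaft top (36 expected). It was in the same place after the loop closed.
- **Loop:** the outer end appears within about 4 px of a 10× enlarged crop (under half a camera pixel) of where it should be at 1.4 rad. By depth it is about 33 mm below the shaft top.
- **Surroundings:** the gripper is clear, and nothing else looks displaced in the scene picture, judged by eye.

**Disagreements:** the two cameras differed by about 2 to 3 mm across the shaft on where the pin and hole were, so I averaged them and corrected by feel. The top camera was blocked by the arm for the insertion and the final look, so those checks rest on the scene camera.

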